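# Open the touch-latch breaker enclosure and switch on the main breaker

## Task

With the fingertips only, press the thumb pad at the free edge of the grey breaker enclosure's lid so that its touch latch lets go and the lid springs ajar, then push the lid up by its edge until it has swung past upright and rests leaning back against its stop. Then push the bar toggle of the wide three-pole main breaker inside fully over to on, towards the hinge side. Leave the two single breakers off, and do not pick up or shift any of the loose things lying about.

Things in the scene. Friction and masses are not known exactly. Their poses are not given: they have to be found in the camera images.
- enclosure: Grey breaker enclosure fixed to the bench, lying on its back: 260 mm along its x, 180 along its y, 104 high with the lid shut (walls 88 high). Origin: centre of its underside, on the bench; z up. Hinges on its +y side, the lid's free edge on its -y side. Once the lid is released a small plunger stands to 114 mm above the bench, inside the +x wall near the hinge.
- lid (a joint): Lid's hinge angle (rad): 0 shut and latched; negative pressed in (stop at -0.033); positive opening up towards the enclosure's +y; stop at 1.95, leaning back past upright. Pressing the free edge in about 4 mm (3 to 6 N) and letting go frees the touch latch; a spring then lifts the lid ajar to about 0.35 in half a second. Past about 1.65 it falls back to its stop and stays; below, it falls to ajar.
- press_pad (a point): Where to press: round thumb pad 32 mm across on the lid's top face, midway along the free edge, 22 mm in from it. The point is on the lid's upper surface and moves with the lid. The lid is 268 x 184 mm, 8 mm thick, about 0.15 kg.
- lid_edge (a point): Middle of the lower outer corner of the lid's free edge, which has a downturned lip (20 mm high with the plate, 4 mm thick, 268 mm long). With the lid shut: 184 mm towards the enclosure's -y from the hinge line and 16 mm below it. Moves with the lid. Pushed from outside towards +y and up, it swings the lid open. A small latch pin hangs midway, 29 mm inside the edge; push 50 mm to one side.
- lid_hinge (a point): Middle of the lid's hinge line, which runs along the enclosure's x, 100 mm above the bench. Its axes turn with the lid.
- main_toggle (a joint): Main breaker's toggle angle (rad): near 0 off, leaning 0.5 rad from upright to the enclosure's -y; 1.0 on, at its stop, leaning 0.5 rad to +y (hinge side). Stays where left; about 3 N at its tip. The main breaker is the wide three-pole one, 54 mm along x, one black bar toggle 46 mm wide, 7 thick. It stands under the lid in the +x or -x half; two single breakers stand in the other.
- main_toggle_tip (a point): Middle of the top edge of the main breaker's bar toggle; moves with it. The toggle's pivot lies 26 mm below it along the toggle, 63 mm above the bench; the breaker's front face below it is 68 mm above the bench, 46 mm long across the rail (along the enclosure's y).
- single_a (a joint): Toggle angle of one narrow single breaker (18 mm wide, toggle 11 mm wide), off = 0, same sense as the main one; to be left off.
- single_b (a joint): The same for the other single breaker; to be left off.
- single_a_tip (a point): Top edge of the first single breaker's toggle.
- single_b_tip (a point): Top edge of the second single breaker's toggle.
- screwdriver: loose screwdriver lying on the bench near the enclosure's free-edge side; origin at its underside's centre; not part of the job, to be left where it is.
- small_carton: loose carton 90 x 60 x 50 mm beside the hinge side of the enclosure; origin at its underside's centre; not part of the job, to be left where it is.
- spare_breaker: loose single breaker lying flat (about 85 x 65 x 18 mm) beyond the enclosure; origin at its underside's centre; not part of the job, to be left where it is.
- terminal_strip: loose grey terminal strip 30 x 100 x 22 mm beyond the enclosure; origin at its underside's centre; not part of the job, to be left where it is.
- label_roll: loose roll of paper labels, 60 mm across, 30 mm high; origin at its underside's centre; not part of the job, to be left where it is.
- carton_b: loose carton 120 x 90 x 75 mm; origin at its underside's centre; not part of the job, to be left where it is.

How it is judged:
By the outcome, as a careful person would: the job done as asked, in the order asked, and still so for the second after the job is handed in, with the robot touching nothing.
It also fails if it takes over 54 s, if anything falls off the work surface, if the arm or the gripper's body presses on something with over 40 N, if the wrist force passes 120 N, or if a joint passes its speed limit or range.

## Robot

A 6-joint arm with a two-finger parallel gripper is mounted at the origin on the work surface. World frame = base frame: x ahead of the robot, y to its left, z up, the work surface at z = 0. Lengths are in mm, angles in rad, forces in N, time in s.
With the tool pointing down it reaches from about 350 to 850 mm from the base axis. Payload 8.1 kg.
Tool frame: the origin (TCP) lies midway between the tips of the shut fingers; the grasp point (between the pads) lies 19 mm behind it; z points along the fingers, x is the direction in which the jaws open and shut, and the axes are right-handed (so a half turn about z gives the same grasp; the last joint's range is limited). The gripper opens to 85 mm and grips with 20 to 120 N. Pads are 22 mm wide; open, the fingers measure 114 mm over their backs; the gripper's body (76 mm by 85 mm) begins 54 mm behind the grasp point. The pads swing forward as they close: fully open they stand 13 mm farther back than shut.
Start: joints at [-1.212, 0.13, 1.488, -0, 1.523, -0.085], TCP at [257.644, -541.871, 231.292] pointing down, gripper open.
Joint ranges: [-2.96, 2.96], [-0.89, 2.26], [0.02, 2.5], [-1.34, 4.48], [0, 2.73], [-2.66, 2.66]. Speed limits (rad/s): [2.39, 2.39, 2.79, 3.14, 3.14, 3.14].

## Interface

Orientations are given as a unit quaternion [x, y, z, w].
In Python, from plant import env gives the robot as it stands. The module is installed in compiled form; this text tells all that it offers.
- The arm moves only by the tool drive_tool, never from a script. Its argument "plan" is a list of rows, each an object with "angular": the turn, a rotation vector about the tool's x, y, z in degrees, a list of three; "delta_pos": the shift along the tool's x, y, z in m, a list of three; "grip": the closure in counts, from 0 (fully open) to 255 (shut). In form: [{"angular": [wx, wy, wz], "delta_pos": [tx, ty, tz], "grip": grip}, ...]. A call has 1 to 20 rows; each row shifts and turns the pose as measured when the row begins, along the tool's axes as they then stand; what a row does not reach is not made up. A row lasts 1/8 s, in which the tool goes at most 62.5 mm and 10.7 degrees, less where a joint would pass 70% of its speed; a pose out of reach is approached as far as the arm can. A call is refused whole if a number of a shift passes 0.0625 or a number of a turn 10.7, either way. A call with a gripper value outside its range is refused whole. The fingers move at their own pace and stop on an object; the grip force is fixed at half the most. Time passes only in rows, so rows that do not move let the fingers close. It gives the time, the measured TCP pose, the force and the opening at its end, in the units of the state.
- env.read_state(): the state, without advancing time (a new reading comes with each control period).
- env.read_camera(name): name is "scene" or "side" or "wrist"; returns the picture (384x512x3 uint8, red, green, blue); there is no depth.
- env.get_calibration(name): a dict with "intrinsics" (3x3 intrinsics, pixels), "rvec" (rotation vector, rad) and "tvec" (3), from world to camera coordinates, as OpenCV has them. Camera axes: x right, y down, z forward; pixel columns grow to the right and rows downward; lengths in mm; the calibration is good to about 2 mm. A picture is of the moment at which its call begins: read the wrist's pose just before it. get_calibration takes no time and is no camera call; for the wrist camera it gives the pose at the moment of the call.
- env.finish_job(): hands the job in, once; it reports no verdict.
Trained networks look in the newest picture that a camera, given by its name, has taken for a name from the list of things; names that differ only in an ending like _2 or _b are one class to them, and where a whole thing is asked for, a point or a joint stands for the part that bears it (a point fixed in the world has none). Each returns a list of dicts, best first, with "p" (0 to 1); they miss things now and then, are a little off and sometimes report something else, mostly with a low value. They report only what shows in the picture. A call takes as long as a camera call.
- env.boxes_of(camera, target): "rect" ([left, top, right, bottom] in pixels, round what is visible of it).
- env.spot_point(camera, target): "location" ([column, row] in pixels: a listed point, or the origin of a listed thing).
The state is a dict: "t": time; "qpos": joint angles; "dq": joint speeds; "effort": joint torques, N m; "tool_pos": TCP position; "eef_rot": TCP orientation; "ft_force": force on the tool from outside, world axes, zero at the start; "ft_torque": the same for the moment, N m; "gripper_width": finger opening in mm.
Only numpy, scipy, OpenCV 4.12 (cv2) and the standard library are available. Lean on these libraries where they do the work, as an engineer would, in place of code of your own. Each camera call takes 0.05 s, during which the arm holds its last target. There are 200 camera calls.

## Working session

There is one attempt and no reset: what is moved stays moved. The work goes in short steps, Python scripts to look and compute and a tool call to move; the robot and the scene stay as the last step left them, time stands still between calls to the robot, and variables do not carry over. Pictures are saved under pics/ and viewed, about 8 in all and at most 12, crops included, and the job is handed in when it is done.

Besides the shell and the picture viewer there is one more tool, called after ">>>" by a JSON object that holds its "fn" and its "kwargs", one argument or row to a line. drive_tool: Moves the arm, as the interface text tells. Its arguments: {"type":"object","properties":{"plan":{"type":"array","items":{"type":"object","properties":{"angular":{"type":"array","items":{"type":"number"}},"delta_pos":{"type":"array","items":{"type":"number"}},"grip":{"type":"number"}}}}},"required":["plan"]}

```bash
mkdir -p pics
cat > h.py <<'E'
import numpy as np, cv2
from plant import env
def cal(n):
    c=env.get_calibration(n); R=cv2.Rodrigues(np.array(c['rvec'],float))[0]
    return np.array(c['intrinsics'],float),R,np.array(c['tvec'],float).ravel()
def ray(n,px):
    K,R,t=cal(n); d=R.T@np.linalg.inv(K)@np.array([px[0],px[1],1.]); return -R.T@t,d/np.linalg.norm(d)
def at_z(n,px,z):
    o,d=ray(n,px); return o+d*(z-o[2])/d[2]
def proj(n,P):
    K,R,t=cal(n); p=K@(R@np.array(P,float)+t); return p[:2]/p[2]
def tri(obs):
    A=np.zeros((3,3));b=np.zeros(3)
    for n,px in obs:
        o,d=ray(n,px);M=np.eye(3)-np.outer(d,d);A+=M;b+=M@o
    return np.linalg.solve(A,b)
def snap(n,f):
    im=env.read_camera(n); cv2.imwrite('pics/'+f,cv2.cvtColor(np.asarray(im),cv2.COLOR_RGB2BGR)); return im
E
python3 - <<'E'
from h import *
a=snap('scene','a.png');b=snap('side','b.png')
cv2.imwrite('pics/ab.png',cv2.resize(cv2.cvtColor(np.hstack([a,b]),cv2.COLOR_RGB2BGR),(800,300)))
zs={'enclosure':0,'press_pad':104,'lid_edge':84,'lid_hinge':100,'screwdriver':0,'small_carton':0,'carton_b':0,'label_roll':0,'terminal_strip':0,'spare_breaker':0}
for n in ('scene','side'):
    print(n, 'cam at',ray(n,(256,192))[0].round())
    for k,z in zs.items():
        for r in env.spot_point(n,k)[:2]:
            print(k,round(r['p'],2),np.round(r['location']),at_z(n,r['location'],z).round())
s=env.read_state();print(s['t'],s['tool_pos'],s['eef_rot'],s['ft_force'])
E
```

```text
scene cam at [ 971. -617. 1080.]
enclosure 0.62 [250. 197.] [568. -80.   0.]
press_pad 0.5 [227. 206.] [ 570. -192.  104.]
lid_edge 0.57 [229. 208.] [ 570. -185.   84.]
lid_hinge 0.68 [274. 167.] [598.  -1. 100.]
screwdriver 0.7 [202. 232.] [ 521. -261.    0.]
small_carton 0.61 [307. 164.] [641. 135.   0.]
small_carton 0.46 [272. 165.] [551.  63.   0.]
carton_b 0.8 [169. 308.] [ 597. -489.    0.]
label_roll 0.88 [140. 247.] [ 409. -406.    0.]
terminal_strip 0.7 [309. 222.] [763. -48.   0.]
spare_breaker 0.81 [287. 259.] [ 775. -185.    0.]
side cam at [ 92. 935. 831.]
enclosure 0.69 [257. 218.] [575. -61.   0.]
press_pad 0.73 [271. 172.] [ 577. -167.  104.]
lid_edge 0.61 [275. 180.] [ 560. -158.   84.]
lid_edge 0.57 [347. 175.] [ 367. -279.   84.]
lid_hinge 0.71 [242. 199.] [595.  -3. 100.]
small_carton 0.85 [208. 252.] [630. 140.   0.]
carton_b 0.9 [297. 156.] [ 606. -471.    0.]
terminal_strip 0.83 [199. 205.] [772. -45.   0.]
spare_breaker 0.43 [216. 182.] [ 790. -182.    0.]
1.1 [ 257.65607329 -541.87286274  231.30917024] [ 8.45394753e-01 -5.34142033e-01  1.26669270e-05  1.01314311e-05] [-0.20561324 -0.67873317  0.35844308]
```

View pics/a.png

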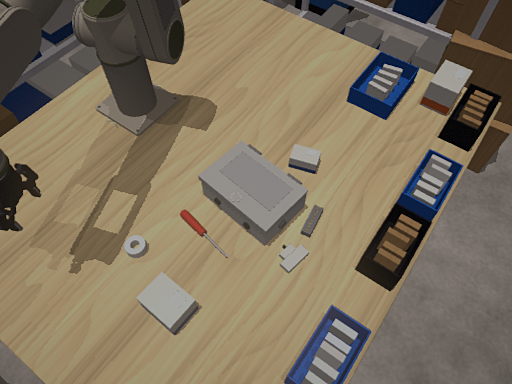

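View pics/b.png

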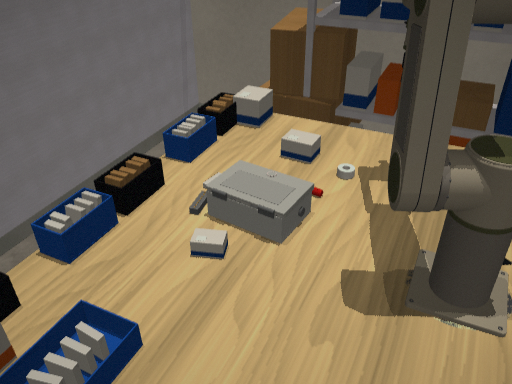

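The scene picture shows the shut enclosure at about (253,193), with the free edge facing lower left and the pad near (236,198). The screwdriver lies in front of it at (205,232). The side picture shows the hinge side with the small carton at (208,243). I'll enlarge the scene crop to get the lid corners.

Run:
```python
from h import *
a=cv2.imread('pics/a.png')[135:255,180:330];b=cv2.imread('pics/b.png')[150:245,190:330]
A=cv2.resize(a,None,fx=5,fy=5,interpolation=cv2.INTER_CUBIC)
cv2.imwrite('pics/ac.png',A)
# dark/edge based refinement: fit known lid model to edges given initial guess
from scipy.optimize import minimize
ims={'scene':cv2.imread('pics/a.png',0),'side':cv2.imread('pics/b.png',0)}
G={}
for n,im in ims.items():
    f=cv2.GaussianBlur(im.astype(np.float32),(0,0),1.0); gx=cv2.Sobel(f,5,1,0);gy=cv2.Sobel(f,5,0,1);G[n]=cv2.GaussianBlur(np.minimum(np.hypot(gx,gy),80),(0,0),1.2)
C={n:cal(n) for n in ims}
def pts(p):
    x,y,th=p;c,s=np.cos(th),np.sin(th);u=np.linspace(0,1,60)
    # hinge line y=+90ish: lid y from -94..90
    q=[(-134,-94),(134,-94),(134,90),(-134,90)];L=[]
    for i in range(4):
        P=np.outer(1-u,q[i])+np.outer(u,q[(i+1)%4]);L.append(P)
    P=np.vstack(L);return np.c_[x+c*P[:,0]-s*P[:,1],y+s*P[:,0]+c*P[:,1],np.full(len(P),104.)]
def cost(p):
    t=0
    for n in ims:
        K,R,tv=C[n];q=(pts(p)@R.T+tv)@K.T;q=(q[:,:2]/q[:,2:]).astype(np.float32)
        t-=cv2.remap(G[n],q[:,0].copy(),q[:,1].copy(),cv2.INTER_LINEAR).mean()
    return t
best=None
for th in np.radians(np.arange(-60,61,5)):
    for dx in (-20,0,20):
        for dy in (-20,0,20):
            p=(575+dx,-80+dy,th);r=minimize(cost,p,method='Nelder-Mead',options=dict(initial_simplex=[p,(p[0]+15,p[1],th),(p[0],p[1]+15,th),(p[0],p[1],th+.06)]))
            if best is None or r.fun<best.fun: best=r
print(best.x,np.degrees(best.x[2]),best.fun)
for q in pts(best.x):
    u=proj('scene',q);cv2.circle(A,tuple(int(v) for v in ((u-[180,135])*5+2)),1,(0,0,255),-1)
B=cv2.resize(b,None,fx=5,fy=5,interpolation=cv2.INTER_CUBIC)
for q in pts(best.x):
    u=proj('side',q);cv2.circle(B,tuple(int(v) for v in ((u-[190,150])*5+2)),1,(0,0,255),-1)
B=cv2.copyMakeBorder(B,0,0,0,50,0)
o=np.vstack([A,B]);cv2.imwrite('pics/o.png',cv2.resize(o,None,fx=.55,fy=.55,interpolation=cv2.INTER_AREA))
```

```text
[ 5.80683681e+02 -8.48094408e+01 -1.23726392e-01] -7.089000094769794 -99.28741455078125
```

View pics/o.png

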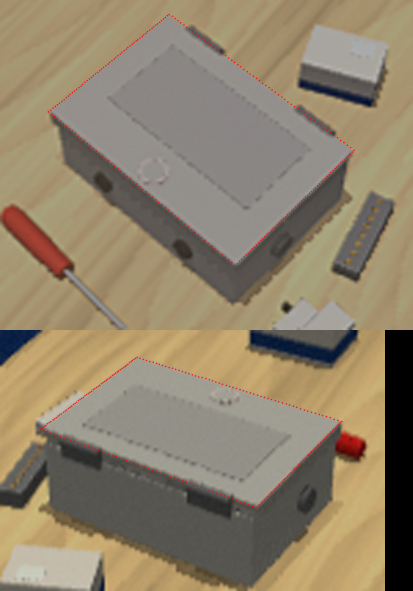

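The fit is tight: the enclosure is at (580.7, -84.8) with yaw -7.1°, so the pad is at about (572, -156, 104). Next I'll write a planner that prints rows in tool axes.

```bash
cat >> h.py <<'E'
from scipy.spatial.transform import Rotation as Ro, Slerp
TH=np.radians(-7.09); O=np.array([580.7,-84.8,0]); E=Ro.from_euler('z',TH)
def W(l): return O+E.apply(l)      # enclosure local -> world
def L(w): return E.inv().apply(np.array(w)-O)
def tool(tilt): return E*Ro.from_euler('x',180+tilt,degrees=True) # x=ex, z down tilted to +ey
def now():
    s=env.read_state(); print('t',s['t'],'loc',L(s['tool_pos']).round(1),'F',np.round(s['ft_force'],1),'w',round(s['gripper_width']),'q',np.round(s['qpos'],2)); return np.array(s['tool_pos']),Ro.from_quat(s['eef_rot'])
def rows(p,R,way):   # way: (local pos, tilt, n)
    for l,t,n in way:
        q=W(l);T=tool(t);S=Slerp([0,1],Ro.concatenate([R,T]));dr=(R.inv()*T).as_rotvec(degrees=True)/n
        for i in range(n): print(np.round(S(i/n).inv().apply((q-p)/n)/1000,4).tolist(),np.round(dr,1).tolist())
        print('--');p,R=q,T
E
python3 - <<'E'
from h import *
p,R=now(); rows(p,R,[((0,-72,231),0,10),((0,-72,115),0,3)])
E
```

```text
t 1.1 loc [-264.2 -493.5  231.3] F [-0.2 -0.7  0.4] w 85 q [-1.21  0.13  1.49 -0.    1.52 -0.09]
[-0.0213, -0.0449, 0.0] [0.0, -0.0, -5.7]
[-0.0167, -0.0468, 0.0] [0.0, -0.0, -5.7]
[-0.012, -0.0483, 0.0] [0.0, -0.0, -5.7]
[-0.0071, -0.0492, 0.0] [0.0, -0.0, -5.7]
[-0.0021, -0.0497, 0.0] [0.0, -0.0, -5.7]
[0.0029, -0.0497, 0.0] [0.0, -0.0, -5.7]
[0.0079, -0.0491, 0.0] [0.0, -0.0, -5.7]
[0.0127, -0.0481, 0.0] [0.0, -0.0, -5.7]
[0.0175, -0.0466, 0.0] [0.0, -0.0, -5.7]
[0.0221, -0.0446, 0.0] [0.0, -0.0, -5.7]
--
[-0.0, -0.0, 0.0387] [0.0, 0.0, 0.0]
[-0.0, -0.0, 0.0387] [0.0, 0.0, 0.0]
[-0.0, -0.0, 0.0387] [0.0, 0.0, 0.0]
--
```

>>> {"fn": "drive_tool", "kwargs": {
  "plan": [
    {"delta_pos":[-0.021,-0.045,0],"angular":[0,0,-5.7],"grip":255},
    {"delta_pos":[-0.017,-0.047,0],"angular":[0,0,-5.7],"grip":255},
    {"delta_pos":[-0.012,-0.048,0],"angular":[0,0,-5.7],"grip":255},
    {"delta_pos":[-0.007,-0.049,0],"angular":[0,0,-5.7],"grip":255},
    {"delta_pos":[-0.002,-0.05,0],"angular":[0,0,-5.7],"grip":255},
    {"delta_pos":[0.003,-0.05,0],"angular":[0,0,-5.7],"grip":255},
    {"delta_pos":[0.008,-0.049,0],"angular":[0,0,-5.7],"grip":255},
    {"delta_pos":[0.013,-0.048,0],"angular":[0,0,-5.7],"grip":255},
    {"delta_pos":[0.0175,-0.0465,0],"angular":[0,0,-5.7],"grip":255},
    {"delta_pos":[0.022,-0.0445,0],"angular":[0,0,-5.7],"grip":255},
    {"delta_pos":[0,0,0.03],"angular":[0,0,0],"grip":255},
    {"delta_pos":[0,0,0.03],"angular":[0,0,0],"grip":255}
  ]
}}

```text
t: 2.6
tool_pos: [581.3, -142.2, 174.2]
eef_rot: [0.999, -0.05, 0.005, 0.002]
ft_force: [-1.0, 0.1, 0.1]
gripper_width: 0.1
```

Run:
```python
from h import *
p,R=now(); rows(p,R,[((0,-72,112),0,2)])
a=snap('wrist','w1.png'); print([(r['p'],r['location'],at_z('wrist',r['location'],104).round(1)) for r in env.spot_point('wrist','press_pad')], W((0,-72,104)))
```

```text
t 2.6 loc [  7.7 -56.8 174.2] F [-1.   0.1  0.1] w 0 q [-0.32  0.15  1.57 -0.    1.41 -0.23]
[-0.0043, 0.0074, 0.0311] [0.1, -0.3, 0.7]
[-0.0041, 0.0075, 0.0311] [0.1, -0.3, 0.7]
--
[(0.84, [241.6, 222.6], array([ 567.5, -154.2,  104. ]))] [ 571.81316382 -156.24945166  104.        ]
```

>>> {"fn": "drive_tool", "kwargs": {
  "plan": [
    {"delta_pos":[-0.005,0.007,0.031],"angular":[0.1,-0.3,0.7],"grip":255},
    {"delta_pos":[-0.005,0.007,0.031],"angular":[0.1,-0.3,0.7],"grip":255},
    {"delta_pos":[0,0,0],"angular":[0,0,0],"grip":255}
  ]
}}

```text
t: 3.08
tool_pos: [568.5, -156.0, 111.6]
eef_rot: [0.998, -0.063, -0.002, -0.001]
ft_force: [-0.9, 0.3, 0.5]
gripper_width: 0.1
```

>>> {"fn": "drive_tool", "kwargs": {
  "plan": [
    {"delta_pos":[0,0,0.005],"angular":[0,0,0],"grip":255},
    {"delta_pos":[0,0,0.003],"angular":[0,0,0],"grip":255}
  ]
}}

```text
t: 3.32
tool_pos: [570.9, -156.8, 107.5]
eef_rot: [0.998, -0.063, 0.001, 0.0]
ft_force: [0.4, -0.1, 0.1]
gripper_width: 0.4
```

>>> {"fn": "drive_tool", "kwargs": {
  "plan": [
    {"delta_pos":[0,0,0.004],"angular":[0,0,0],"grip":255},
    {"delta_pos":[0,0,0.003],"angular":[0,0,0],"grip":255}
  ]
}}

```text
t: 3.58
tool_pos: [572.2, -157.0, 102.4]
eef_rot: [0.998, -0.063, 0.002, 0.001]
ft_force: [-1.7, 0.3, 1.9]
gripper_width: -0.0
```

>>> {"fn": "drive_tool", "kwargs": {
  "plan": [
    {"delta_pos":[0,0,0.003],"angular":[0,0,0],"grip":255}
  ]
}}

```text
t: 3.7
tool_pos: [572.3, -157.0, 99.7]
eef_rot: [0.998, -0.063, 0.002, 0.001]
ft_force: [-1.7, -0.1, 3.0]
gripper_width: -0.0
```

>>> {"fn": "drive_tool", "kwargs": {
  "plan": [
    {"delta_pos":[0,0,0.0015],"angular":[0,0,0],"grip":255},
    {"delta_pos":[0,0,-0.015],"angular":[0,0,0],"grip":255},
    {"delta_pos":[0,0,-0.05],"angular":[0,0,0],"grip":255},
    {"delta_pos":[0,0,-0.05],"angular":[0,0,0],"grip":255},
    {"delta_pos":[0,0,-0.05],"angular":[0,0,0],"grip":255},
    {"delta_pos":[0,0,0],"angular":[0,0,0],"grip":255}
  ]
}}

```text
t: 4.45
tool_pos: [571.7, -156.4, 270.9]
eef_rot: [0.998, -0.063, 0.003, 0.001]
ft_force: [0.6, 1.0, 0.2]
gripper_width: -0.1
```

Run:
```python
from h import *
p,R=now(); rows(p,R,[((-50,-175,225),45,5),((-50,-93,122),45,4)])
env.read_camera('scene');env.read_camera('side')
for k in ('lid_edge','press_pad'):
    o=[]
    for n in ('scene','side'):
        r=env.spot_point(n,k)
        if r: o.append((n,r[0]['location']));print(n,k,r[0]['p'],np.round(r[0]['location']))
    if len(o)==2: print(L(tri(o)).round())
f=.35;e=np.array([0,90-184*np.cos(f)-16*np.sin(f),100+184*np.sin(f)-16*np.cos(f)]);print(e,proj('scene',W(e)),proj('side',W(e)))
```

```text
t 4.45 loc [-1.000e-01 -7.220e+01  2.709e+02] F [0.6 1.  0.2] w 0 q [-0.35  0.09  1.46  0.    1.59 -0.23]
[-0.01, 0.0206, 0.0091] [9.0, -0.1, 0.0]
[-0.01, 0.0218, 0.0058] [9.0, -0.1, 0.0]
[-0.01, 0.0224, 0.0023] [9.0, -0.1, 0.0]
[-0.01, 0.0225, -0.0012] [9.0, -0.1, 0.0]
[-0.01, 0.022, -0.0047] [9.0, -0.1, 0.0]
--
[-0.0, 0.0037, 0.0327] [0.0, 0.0, 0.0]
[-0.0, 0.0037, 0.0327] [0.0, 0.0, 0.0]
[-0.0, 0.0037, 0.0327] [0.0, 0.0, 0.0]
[-0.0, 0.0037, 0.0327] [0.0, 0.0, 0.0]
--
scene lid_edge 0.83 [230. 193.]
side lid_edge 0.6 [274. 159.]
[  1. -90. 148.]
scene press_pad 0.56 [237. 182.]
side press_pad 0.75 [269. 157.]
[ -1. -60. 168.]
[  0.         -88.33094408 148.06323317] [230.53710508 192.32321957] [274.18610032 159.09955796]
```

The lid is ajar, with its edge at local (1, -90, 148) against a predicted (0, -88, 148). Next I'll tilt the tool and bring it in.

>>> {"fn": "drive_tool", "kwargs": {
  "plan": [
    {"delta_pos":[-0.01,0.021,0.009],"angular":[9,0,0],"grip":255},
    {"delta_pos":[-0.01,0.022,0.006],"angular":[9,0,0],"grip":255},
    {"delta_pos":[-0.01,0.022,0.002],"angular":[9,0,0],"grip":255},
    {"delta_pos":[-0.01,0.0225,-0.001],"angular":[9,0,0],"grip":255},
    {"delta_pos":[-0.01,0.022,-0.005],"angular":[9,0,0],"grip":255},
    {"delta_pos":[0,0,0],"angular":[0,0,0],"grip":255}
  ]
}}

```text
t: 5.5
tool_pos: [503.0, -248.9, 207.6]
eef_rot: [0.915, -0.058, 0.019, -0.399]
ft_force: [0.4, 0.1, -0.1]
gripper_width: 0.0
```

Run:
```python
from h import *
p,R=now(); rows(p,R,[((-50,-145,175),45,2),((-50,-93,120),45,3)])
```

```text
t 5.5 loc [ -56.8 -172.5  207.6] F [ 0.4  0.1 -0.1] w 0 q [-0.9   0.49  1.32  0.58  1.93 -0.74]
[0.0036, 0.0025, 0.0211] [-1.1, 0.3, -0.2]
[0.0035, 0.0022, 0.0212] [-1.1, 0.3, -0.2]
--
[-0.0, 0.0007, 0.0252] [0.0, 0.0, 0.0]
[-0.0, 0.0007, 0.0252] [0.0, 0.0, 0.0]
[-0.0, 0.0007, 0.0252] [0.0, 0.0, 0.0]
--
```

>>> {"fn": "drive_tool", "kwargs": {
  "plan": [
    {"delta_pos":[0.0035,0.004,0.021],"angular":[-1,0.3,-0.2],"grip":255},
    {"delta_pos":[0.0035,0.004,0.021],"angular":[-1,0.3,-0.2],"grip":255},
    {"delta_pos":[0,0.001,0.025],"angular":[0,0,0],"grip":255},
    {"delta_pos":[0,0,0.025],"angular":[0,0,0],"grip":255},
    {"delta_pos":[0,0,0.02],"angular":[0,0,0],"grip":255},
    {"delta_pos":[0,0,0],"angular":[0,0,0],"grip":255}
  ]
}}

```text
t: 6.25
tool_pos: [520.7, -171.7, 120.4]
eef_rot: [0.924, -0.056, 0.024, -0.378]
ft_force: [0.1, -0.8, 0.4]
gripper_width: 0.1
```

Run:
```python
from h import *
p,R=now(); print((tool(45).inv()*R).as_rotvec(degrees=True).round(1))
# arc: follow lid edge with offset
def edge(f): return np.array([0,90-184*np.cos(f)-16*np.sin(f),100+184*np.sin(f)-16*np.cos(f)])
w=[]
for f in np.arange(.45,1.81,.1):
    e=edge(f); v=np.array([-50,e[1]+2.8,e[2]-18.4]); w.append((v,45,2))
    print(round(f,2),v.round(),end=' ')
print();rows(p,R,[(v,t,1) for v,t,n in w])
```

```text
t 6.25 loc [-48.8 -93.7 120.4] F [ 0.1 -0.8  0.4] w 0 q [-0.8   0.45  1.52  0.59  1.7  -0.76]
[-0.4 -0.  -0.2]
0.45 [-50. -80. 147.] 0.55 [-50. -72. 164.] 0.65 [-50. -63. 180.] 0.75 [-50. -53. 195.] 0.85 [-50. -41. 209.] 0.95 [-50. -27. 222.] 1.05 [-50. -13. 233.] 1.15 [-50.   3. 243.] 1.25 [-50.  20. 251.] 1.35 [-50.  37. 258.] 1.45 [-50.  55. 262.] 1.55 [-50.  73. 265.] 1.65 [-50.  91. 266.] 1.75 [-50. 110. 266.] 
[-0.0011, -0.0287, -0.0094] [0.4, 0.0, 0.2]
--
[-0.0, -0.0172, -0.0067] [0.0, 0.0, 0.0]
--
[-0.0, -0.0178, -0.005] [0.0, 0.0, 0.0]
--
[0.0, -0.0182, -0.0032] [0.0, 0.0, 0.0]
--
[-0.0, -0.0184, -0.0013] [0.0, 0.0, 0.0]
--
[0.0, -0.0185, 0.0005] [0.0, 0.0, 0.0]
--
[-0.0, -0.0183, 0.0024] [0.0, 0.0, 0.0]
--
[0.0, -0.018, 0.0042] [0.0, 0.0, 0.0]
--
[-0.0, -0.0175, 0.0059] [0.0, 0.0, 0.0]
--
[0.0, -0.0168, 0.0077] [0.0, 0.0, 0.0]
--
[-0.0, -0.0159, 0.0093] [0.0, 0.0, 0.0]
--
[-0.0, -0.0149, 0.0108] [0.0, 0.0, 0.0]
--
[-0.0, -0.0138, 0.0123] [0.0, 0.0, 0.0]
--
[0.0, -0.0125, 0.0136] [0.0, 0.0, 0.0]
--
```

>>> {"fn": "drive_tool", "kwargs": {
  "plan": [
    {"delta_pos":[0,-0.014,-0.005],"angular":[0,0,0],"grip":255},
    {"delta_pos":[0,-0.015,-0.005],"angular":[0,0,0],"grip":255},
    {"delta_pos":[0,-0.017,-0.0065],"angular":[0,0,0],"grip":255},
    {"delta_pos":[0,-0.018,-0.005],"angular":[0,0,0],"grip":255},
    {"delta_pos":[0,-0.018,-0.003],"angular":[0,0,0],"grip":255},
    {"delta_pos":[0,-0.018,-0.0015],"angular":[0,0,0],"grip":255},
    {"delta_pos":[0,0,0],"angular":[0,0,0],"grip":255}
  ]
}}

```text
t: 7.12
tool_pos: [529.0, -117.4, 219.9]
eef_rot: [0.925, -0.055, 0.027, -0.376]
ft_force: [-0.4, -1.0, 0.4]
gripper_width: 0.1
```

Run:
```python
from h import *
p,R=now(); print((tool(45).inv()*R).as_rotvec(degrees=True).round(1))
a=snap('scene','c.png');b=snap('side','d.png')
o=[(n,env.spot_point(n,'lid_edge')) for n in('scene','side')]
o=[(n,r[0]['location']) for n,r in o if r]; print(o, L(tri(o)).round() if len(o)==2 else '')
A=cv2.resize(a[90:260,150:350],None,fx=3,fy=3,interpolation=2);B=cv2.resize(b[60:250,180:380],(400,380))
cv2.imwrite('pics/cd.png',cv2.cvtColor(np.hstack([cv2.resize(A,(400,340)),B[:340]]),cv2.COLOR_RGB2BGR))
```

```text
t 7.125 loc [-47.3 -38.8 219.9] F [-0.4 -1.   0.4] w 0 q [-0.72  0.26  1.56  0.63  1.78 -0.62]
[-0.7  0.3 -0.4]
[('scene', [244.1, 164.1]), ('side', [264.8, 140.1])] [  5. -39. 233.]
```

View pics/cd.png

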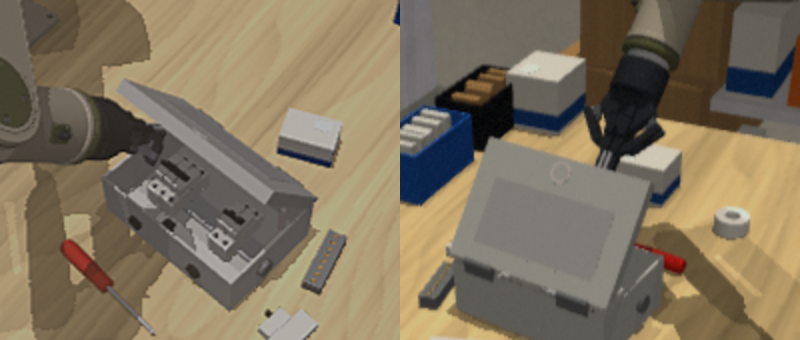

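The lid is at about 0.9 rad and riding on the finger. The picture shows the wide main breaker in the -x half, at left near (170,180). I'll continue along the arc.

>>> {"fn": "drive_tool", "kwargs": {
  "plan": [
    {"delta_pos":[0,-0.017,0.001],"angular":[0,0,0],"grip":255},
    {"delta_pos":[0,-0.018,0.002],"angular":[0,0,0],"grip":255},
    {"delta_pos":[0,-0.018,0.004],"angular":[0,0,0],"grip":255},
    {"delta_pos":[0,-0.0175,0.006],"angular":[0,0,0],"grip":255},
    {"delta_pos":[0,-0.017,0.008],"angular":[0,0,0],"grip":255},
    {"delta_pos":[0,-0.016,0.009],"angular":[0,0,0],"grip":255},
    {"delta_pos":[0,-0.015,0.011],"angular":[0,0,0],"grip":255}
  ]
}}

```text
t: 8.2
tool_pos: [542.5, 2.1, 274.4]
eef_rot: [0.924, -0.057, 0.025, -0.378]
ft_force: [0.1, 0.2, 0.0]
gripper_width: -0.2
```

Run:
```python
from h import *
p,R=now(); l=L(p); rows(p,R,[((-50,80,l[2]),45,max(1,round((80-l[1])/18))),((-50,115,260),45,2)])
```

```text
t 8.2 loc [-48.6  81.5 274.4] F [0.1 0.2 0. ] w 0 q [-0.55  0.08  1.65  0.71  1.74 -0.43]
[-0.0013, 0.0011, -0.001] [0.5, -0.2, 0.1]
--
[0.0, -0.0073, 0.0175] [0.0, 0.0, 0.0]
[0.0, -0.0073, 0.0175] [0.0, 0.0, 0.0]
--
```

>>> {"fn": "drive_tool", "kwargs": {
  "plan": [
    {"delta_pos":[0,-0.008,0.017],"angular":[0,0,0],"grip":255},
    {"delta_pos":[0,-0.007,0.015],"angular":[0,0,0],"grip":255},
    {"delta_pos":[0,0,0],"angular":[0,0,0],"grip":255}
  ]
}}

```text
t: 8.57
tool_pos: [546.4, 39.1, 260.6]
eef_rot: [0.924, -0.056, 0.025, -0.378]
ft_force: [-0.3, -0.2, -0.2]
gripper_width: 0.1
```

Run:
```python
from h import *
p,R=now()
env.read_camera('scene');env.read_camera('side')
o=[(n,env.spot_point(n,'lid_edge')) for n in('scene','side')]
o=[(n,r[0]['location']) for n,r in o if r]; print(o, L(tri(o)).round() if len(o)==2 else '')
for f in(1.65,1.8,1.95):
    e=[0,90-184*np.cos(f)-16*np.sin(f),100+184*np.sin(f)-16*np.cos(f)];print(f,np.round(e),proj('scene',W(e)),proj('side',W(e)))
rows(p,R,[((-60,0,330),45,4),((-60,-80,240),0,5)])
```

```text
t 8.575 loc [-49.4 118.8 260.6] F [-0.3 -0.2 -0.2] w 0 q [-0.49  0.06  1.7   0.72  1.68 -0.4 ]
[('scene', [288.4, 114.2]), ('side', [228.7, 154.3])] [ -1. 142. 274.]
1.65 [  0.  89. 285.] [275.89135391 122.46099465] [240.049876   141.98468108]
1.8 [  0. 116. 283.] [282.77515393 117.23376191] [234.00632492 146.87566424]
1.95 [  0. 143. 277.] [289.24293759 113.32531194] [227.98017548 153.25199673]
[-0.0027, 0.009, -0.0332] [0.1, -0.0, 0.0]
[-0.0027, 0.0089, -0.0332] [0.1, -0.0, 0.0]
[-0.0027, 0.0089, -0.0332] [0.1, -0.0, 0.0]
[-0.0027, 0.0088, -0.0332] [0.1, -0.0, 0.0]
--
[0.0, 0.024, 0.0014] [-9.0, 0.0, -0.0]
[0.0, 0.0235, 0.0052] [-9.0, 0.0, -0.0]
[0.0, 0.0224, 0.0088] [-9.0, 0.0, -0.0]
[0.0, 0.0208, 0.0122] [-9.0, 0.0, -0.0]
[0.0, 0.0186, 0.0153] [-9.0, 0.0, -0.0]
--
```

The lid is at its 1.95 stop. I'll withdraw and return the tool to vertical.

>>> {"fn": "drive_tool", "kwargs": {
  "plan": [
    {"delta_pos":[0,0.009,-0.033],"angular":[0,0,0],"grip":255},
    {"delta_pos":[-0.003,0.009,-0.033],"angular":[0,0,0],"grip":255},
    {"delta_pos":[-0.003,0.009,-0.033],"angular":[0,0,0],"grip":255},
    {"delta_pos":[-0.003,0.009,-0.033],"angular":[0,0,0],"grip":255},
    {"delta_pos":[0,0.024,0.001],"angular":[-9,0,0],"grip":255},
    {"delta_pos":[0,0.0235,0.005],"angular":[-9,0,0],"grip":255},
    {"delta_pos":[0,0.0225,0.009],"angular":[-9,0,0],"grip":255},
    {"delta_pos":[0,0.021,0.012],"angular":[-9,0,0],"grip":255},
    {"delta_pos":[0,0.0185,0.015],"angular":[-9,0,0],"grip":255},
    {"delta_pos":[0,0,0],"angular":[0,0,0],"grip":255}
  ]
}}

```text
t: 10.02
tool_pos: [511.8, -175.8, 244.6]
eef_rot: [0.998, -0.068, 0.003, 0.017]
ft_force: [-0.9, 1.4, -0.4]
gripper_width: 0.1
```

Run:
```python
from h import *
p,R=now()
for n in('scene','side','wrist'): snap(n,'e_'+n+'.png')
for k in('main_toggle_tip','single_a_tip'):
    o=[]
    for n in('scene','side','wrist'):
        for r in env.spot_point(n,k)[:2]: print(k,n,round(r['p'],2),np.round(r['location']),L(at_z(n,r['location'],86)).round(1))
A=cv2.imread('pics/e_scene.png')[120:270,170:330];A=cv2.resize(A,(400,375));B=cv2.resize(cv2.imread('pics/e_wrist.png'),(400,300));B=cv2.copyMakeBorder(B,0,75,0,0,0)
cv2.imwrite('pics/e.png',np.hstack([A,B]))
```

```text
t 10.025 loc [-57.1 -98.8 244.6] F [-0.9  1.4 -0.4] w 0 q [-0.41 -0.05  1.65 -0.03  1.53 -0.27]
main_toggle_tip scene 0.57 [238. 174.] [-59.1  -1.2  86. ]
main_toggle_tip scene 0.3 [288. 120.] [-90.9 265.9  86. ]
main_toggle_tip wrist 0.9 [242.  70.] [-65.1  -7.3  86. ]
single_a_tip wrist 0.73 [364.  67.] [46.5 -7.  86. ]
```

View pics/e.png

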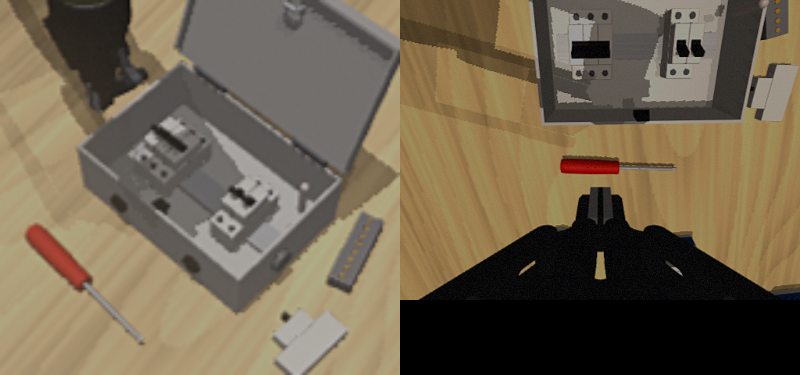

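The scene crop shows the lid leaning back. The main breaker's bar toggle is at (170,135) in the crop and (590,50) in the wrist view. The two singles are on the +x side at (690,48). The toggle tip is at about local (-63, -6).

Run:
```python
from h import *
p,R=now(); rows(p,R,[((-63,-45,120),0,4),((-63,-45,78),0,2)])
```

```text
t 10.475 loc [ -56.5 -100.5  245.6] F [-1.1 -0.8 -0.2] w 0 q [-0.41 -0.05  1.65 -0.03  1.53 -0.27]
[-0.0021, -0.0149, 0.0309] [0.5, -0.1, -0.2]
[-0.002, -0.0146, 0.031] [0.5, -0.1, -0.2]
[-0.0019, -0.0144, 0.0312] [0.5, -0.1, -0.2]
[-0.0017, -0.0141, 0.0313] [0.5, -0.1, -0.2]
--
[-0.0, -0.0, 0.021] [0.0, 0.0, 0.0]
[-0.0, -0.0, 0.021] [0.0, 0.0, 0.0]
--
```

>>> {"fn": "drive_tool", "kwargs": {
  "plan": [
    {"delta_pos":[-0.002,-0.0145,0.031],"angular":[0.5,-0.1,-0.2],"grip":255},
    {"delta_pos":[-0.002,-0.0145,0.031],"angular":[0.5,-0.1,-0.2],"grip":255},
    {"delta_pos":[-0.002,-0.0145,0.031],"angular":[0.5,0,-0.2],"grip":255},
    {"delta_pos":[-0.002,-0.014,0.031],"angular":[0.5,0,-0.2],"grip":255},
    {"delta_pos":[0,0,0.01],"angular":[0,0,0],"grip":255},
    {"delta_pos":[0,0,0],"angular":[0,0,0],"grip":255}
  ]
}}

```text
t: 11.22
tool_pos: [514.0, -122.8, 109.2]
eef_rot: [0.998, -0.064, 0.005, -0.001]
ft_force: [-0.5, -0.2, 0.3]
gripper_width: 0.1
```

Run:
```python
from h import *
p,R=now(); rows(p,R,[((-63,-45,78),0,2)])
env.read_camera('wrist')
for k in('main_toggle_tip','single_a_tip'):
  for r in env.spot_point('wrist',k)[:2]: print(k,round(r['p'],2),np.round(r['location']),L(at_z('wrist',r['location'],86)).round(1))
```

```text
t 11.225 loc [-61.5 -45.9 109.2] F [-0.5 -0.2  0.3] w 0 q [-0.34  0.02  1.83  0.01  1.28 -0.21]
[-0.0009, -0.0004, 0.0156] [-0.1, -0.3, -0.1]
[-0.0008, -0.0004, 0.0156] [-0.1, -0.3, -0.1]
--
main_toggle_tip 0.61 [250. 172.] [-62.9  -8.2  86. ]
single_a_tip 0.74 [442. 167.] [47.4 -6.  86. ]
```

>>> {"fn": "drive_tool", "kwargs": {
  "plan": [
    {"delta_pos":[-0.001,0,0.016],"angular":[0,0,0],"grip":255},
    {"delta_pos":[0,0,0.015],"angular":[0,0,0],"grip":255},
    {"delta_pos":[0,0,0],"angular":[0,0,0],"grip":255}
  ]
}}

```text
t: 11.75
tool_pos: [515.6, -124.0, 79.3]
eef_rot: [0.998, -0.064, 0.008, -0.001]
ft_force: [-0.0, -0.0, 1.2]
gripper_width: -0.2
```

>>> {"fn": "drive_tool", "kwargs": {
  "plan": [
    {"delta_pos":[0,-0.012,0],"angular":[0,0,0],"grip":255},
    {"delta_pos":[0,-0.012,0],"angular":[0,0,0],"grip":255},
    {"delta_pos":[0,-0.008,0],"angular":[0,0,0],"grip":255}
  ]
}}

```text
t: 12.12
tool_pos: [520.5, -91.6, 80.4]
eef_rot: [0.998, -0.065, 0.008, 0.0]
ft_force: [-1.4, -5.7, 4.9]
gripper_width: -0.0
```

```bash
python3 -c "
from h import *
now()"
```

```text
t 12.125 loc [-58.9 -14.1  80.4] F [-1.4 -5.7  4.9] w 0 q [-0.27  0.05  1.86  0.    1.22 -0.14]
```

>>> {"fn": "drive_tool", "kwargs": {
  "plan": [
    {"delta_pos":[0,-0.006,0.001],"angular":[0,0,0],"grip":255},
    {"delta_pos":[0,-0.006,0.001],"angular":[0,0,0],"grip":255}
  ]
}}

```text
t: 12.38
tool_pos: [523.1, -79.3, 80.1]
eef_rot: [0.998, -0.064, 0.009, 0.002]
ft_force: [-3.0, -4.3, 3.7]
gripper_width: 0.1
```

>>> {"fn": "drive_tool", "kwargs": {
  "plan": [
    {"delta_pos":[0,-0.004,0],"angular":[0,0,0],"grip":255},
    {"delta_pos":[0,-0.004,0],"angular":[0,0,0],"grip":255}
  ]
}}

```text
t: 12.62
tool_pos: [523.5, -74.8, 79.8]
eef_rot: [0.998, -0.064, 0.009, 0.006]
ft_force: [-5.0, -32.4, -0.4]
gripper_width: -0.1
```

```bash
python3 -c "
from h import *
now()"
```

```text
t 12.625 loc [-58.    2.9  79.8] F [ -5.  -32.4  -0.4] w 0 q [-0.23  0.05  1.86 -0.01  1.21 -0.1 ]
```

The force jumped to 32 N, so the toggle is at its stop. I'll back off, lift out and check.

>>> {"fn": "drive_tool", "kwargs": {
  "plan": [
    {"delta_pos":[0,0.015,0],"angular":[0,0,0],"grip":255},
    {"delta_pos":[0,0.015,0],"angular":[0,0,0],"grip":255},
    {"delta_pos":[0,0,-0.04],"angular":[0,0,0],"grip":255},
    {"delta_pos":[0,0.02,-0.05],"angular":[0,0,0],"grip":255},
    {"delta_pos":[0,0.04,-0.04],"angular":[0,0,0],"grip":255},
    {"delta_pos":[0,0.04,-0.04],"angular":[0,0,0],"grip":255},
    {"delta_pos":[0,0,0],"angular":[0,0,0],"grip":255},
    {"delta_pos":[0,0,0],"angular":[0,0,0],"grip":255}
  ]
}}

```text
t: 13.62
tool_pos: [502.0, -204.4, 252.6]
eef_rot: [0.998, -0.064, 0.007, 0.002]
ft_force: [0.4, -0.9, -0.8]
gripper_width: -0.1
```

Run:
```python
from h import *
p,R=now()
for n in('scene','side','wrist'): snap(n,'f_'+n+'.png')
for k in('main_toggle_tip','single_a_tip','lid_edge','press_pad'):
    for n in('scene','side','wrist'):
        for r in env.spot_point(n,k)[:2]: print(k,n,round(r['p'],2),np.round(r['location']),L(at_z(n,r['location'],86)).round(1))
for k in('screwdriver','small_carton','label_roll','terminal_strip','spare_breaker'):
    r=env.spot_point('scene',k); print(k,[np.round(q['location']) for q in r[:2]])
A=cv2.imread('pics/f_scene.png')[120:270,170:330];A=cv2.resize(A,(400,375));B=cv2.resize(cv2.imread('pics/f_wrist.png'),(400,300));B=cv2.copyMakeBorder(B,0,75,0,0,0)
cv2.imwrite('pics/f.png',np.hstack([A,B]))
```

```text
t 13.625 loc [ -63.3 -128.4  252.6] F [ 0.4 -0.9 -0.8] w 0 q [-0.48 -0.05  1.63  0.    1.54 -0.36]
main_toggle_tip scene 0.41 [242. 169.] [-61.9  20.3  86. ]
main_toggle_tip wrist 0.56 [249.  12.] [-65.9  18.   86. ]
single_a_tip wrist 0.77 [369.  41.] [44.6 -5.6 86. ]
lid_edge scene 0.58 [287. 115.] [-107.3  281.5   86. ]
lid_edge scene 0.29 [170. 307.] [  96. -401.   86.]
lid_edge side 0.86 [232. 155.] [ 193.7 -132.7   86. ]
press_pad scene 0.82 [290. 118.] [-91.9 278.2  86. ]
press_pad side 0.65 [228. 166.] [163.  -66.7  86. ]
screwdriver [array([204., 233.])]
small_carton [array([170., 307.])]
label_roll [array([138., 249.]), array([290., 257.])]
terminal_strip [array([309., 220.])]
spare_breaker [array([288., 256.])]
```

View pics/f.png

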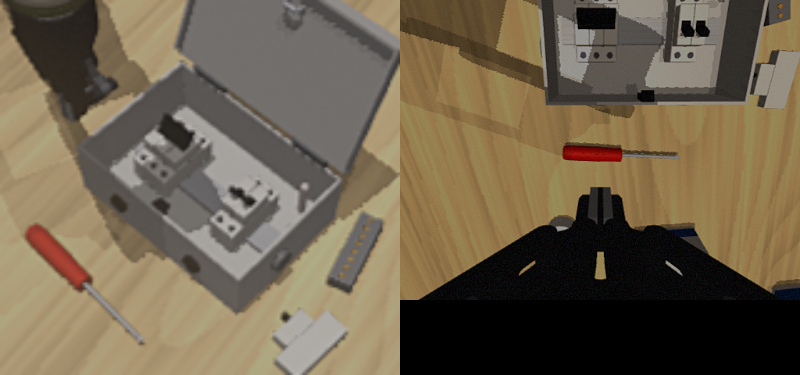

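The toggle tip moved from y≈-8 to about +18. The full throw is 25 mm, so it is fully on. The singles are still at -6 and off, the lid is at its stop, and nothing loose has moved.

```bash
python3 -c "
from h import *
print(env.finish_job())"
```

```text
the job is handed in; nothing more can be done
None
```

The job is done and handed in at about 14 s of the 54 s allowed; no verdict was reported.

- **Lid:** I pressed the thumb pad in by about 4 to 5 mm with the shut fingertips, at about 3 N. The lid sprang ajar, with its edge found within 2 mm of where 0.35 rad would put it. I then pushed it up by its edge, 50 mm to one side of the latch pin. It fell back to its stop: edge measured at local (-1, 142, 274), against (0, 143, 277) expected at 1.95 rad.
- **Main breaker:** I pushed its toggle towards the hinge side until the force jumped to 32 N at the stop. The tip moved about 26 mm, against 25 mm expected, so it is fully on.
- **Left alone:** The single breakers' toggle was still at its off position (y about -6) in the last wrist picture. The screwdriver, label roll, terminal strip and spare breaker were where they began, to within 2 to 3 pixels.
- **Clear of everything:** The arm was clear of everything, at about 0 N.

**Weak or failed checks:**
- **Small carton:** It is hidden behind the open lid in the final scene picture, and the network marked carton_b instead, so I could not confirm the small carton's final position. Nothing of the robot went near it.
- **Side camera:** It could not see the toggles, so their final state rests on the scene and wrist pictures.

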